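# Lock the handle and serve the tomato pan to the plate

### The arm

A 6-joint arm with a two-finger parallel gripper is mounted at the origin on a cart in front of the work surface, level with it; the furniture and walls round the work are solid. World frame = base frame: x ahead of the robot, y to its left, z up, the work surface at z = 0. Lengths are in m, angles in rad, forces in N, time in s.
With the tool pointing down it reaches from about 0.375 to 0.975 m from the base axis. Payload 3.8 kg.
Tool frame: the origin (TCP) lies at the very end of the fingers, on their centre line; the grasp point (between the pads) lies 19 mm behind it; y points along the fingers, x is the direction in which the jaws open and shut, and the axes are right-handed (so a half turn about y gives the same grasp; the last joint's range is limited). The gripper opens to 85 mm and grips with 20 to 120 N. Pads are 22 mm wide; open, the fingers measure 114 mm over their backs; the gripper's body (76 mm by 85 mm) begins 54 mm behind the grasp point. The pads swing forward as they close: fully open they stand 13 mm farther back than shut.
Start: joints at [-1.24, 0.264, 1.604, -0, 1.274, -0.037], TCP at [0.243, -0.63, 0.231] pointing down, gripper open.
Joint ranges: [-2.63, 2.63], [-0.94, 2.18], [0.31, 2.57], [-1.31, 4.45], [0, 2.66], [-2.55, 2.55]. Speed limits (rad/s): [2.57, 2.57, 3.14, 3.14, 3.14, 3.14].

### API

Orientations are given as a rotation vector (axis times angle).
In Python, from workcell import bot, cams gives the robot as it stands.
- The arm moves only by the tool play_rows, never from a script. Its argument "motion" is a list of rows, each a list of 2 entries, a list of its own where there are three numbers: the shift along the world's x, y, z normalised to -1 to 1, where 1 is 400 mm, then the turn, a rotation vector about the world's x, y, z normalised to -1 to 1, where 1 is pi/4 rad. In form: [[[tx, ty, tz], [ax, ay, az]], ...]. A call has 1 to 10 rows; each row is the pose to reach, as a shift and turn from the pose commanded when the call began; what a row does not reach only later rows make up. A row lasts 1/8 s, in which the tool goes at most 62.5 mm and 10.7 degrees, less where a joint would pass 70% of its speed; a pose out of reach is approached as far as the arm can. A call with a number of a shift or a turn outside -1 to 1 is refused whole. A call with a gripper value outside its range is refused whole. "gripper" is the closure, from 0 (fully open) to 1 (shut), set as the call begins (left out, the last holds). The fingers move at their own pace and stop on an object; "squeeze" is the grip in N (left out, the last holds). Time passes only in rows, so rows that repeat a pose let the fingers close. It gives the time, the measured TCP pose, the force and the opening at its end, in the units of the state.
- bot.read_state(): the state, without advancing time (a new reading comes with each control period).
- cams.read_camera(name): name is "scene" or "top" or "wrist"; returns (picture, depth): 480x640x3 uint8, red, green, blue; 480x640 float32, m along the optical axis (not along the pixel's ray), 0 where there is no reading.
- cams.calibration(name): a dict with "mtx" (3x3 intrinsics, pixels), "R" (3x3) and "t" (3): a world point X has camera coordinates R X + t; the wrist camera has in their place "tool_from_camera" (4x4, takes a point from camera to tool coordinates, whose origin is the TCP and whose axes are the tool frame's). Camera axes: x right, y down, z forward; pixel columns grow to the right and rows downward; lengths in m; the calibration is good to about 2 mm. The wrist camera is an equidistant fisheye: a pixel r from the principal point sees the ray r / f radians off the axis. A picture is of the moment at which its call begins: read the wrist's pose just before it. calibration takes no time and is no camera call.
- bot.finish_job(): hands the job in, once; it reports no verdict.
Trained networks look in the newest picture that a camera, given by its name, has taken for a name from the list of things; names that differ only in an ending like _2 or _b are one class to them, and where a whole thing is asked for, a point or a joint stands for the part that bears it (a point fixed in the world has none). Each returns a list of dicts, best first, with "conf" (0 to 1); they miss things now and then, are a little off and sometimes report something else, mostly with a low value. They report only what shows in the picture. A call takes as long as a camera call. They do not tell look-alikes from the thing itself.
- cams.recognise(camera, label): "xyz" ([x, y, z] in m, in the coordinates of the camera as it stood for that picture, good to about 4 mm: the middle of the surface that is visible of it).
- cams.regions_of(camera, label): "mask" (480x640 bool, what is visible of it).
- cams.mark_of(camera, label): "xyz" ([x, y, z] in m, in the coordinates of the camera as it stood for that picture, good to about 4 mm: a listed point, or the origin of a listed thing).
The state is a dict: "time": time; "q": joint angles; "joint_vel": joint speeds; "joint_torque": joint torques, N m; "tool_pos": TCP position; "tcp_rot": TCP orientation; "wrist_force": force on the tool from outside, world axes, zero at the start; "torque": the same for the moment, N m; "width": opening from 0.0 (shut) to 1.0 (fully open).
Only numpy, scipy, OpenCV 4.12 (cv2) and the standard library are available. Lean on these libraries where they do the work, as an engineer would, in place of code of your own. Each camera call takes 0.05 s, during which the arm holds its last target.

### The job

Serve the tomato that lies in the small dished pan: turn the lock collar of the pan's clip-on handle clockwise, seen from above, to its locked mark, in line with the handle, while the pan still stands on the cork trivet. Then pick the pan up by the handle, lift it clear of the trivet and turn it a quarter turn in the air so that the handle points straight to the robot's right and the pouring lip comes towards the robot, over the far part of the plate and pointing at its middle. Keep the pan level and the tomato lying in its middle all the time without touching the tomato, do not shift the plate or the things round about, and finish while still holding the pan there, steady, about 10 cm above the table, ready to be tipped.

Things in the scene. Friction and masses are not known exactly. Their poses are not given: they have to be found in the camera images.
- pan: Small round steel pan, dished floor, black clip-on handle, 0.3 kg in all. Origin: centre of its underside; handle along -x, pouring lip at +y. Rim radius 67 mm, 34 mm high, flat base of radius 48 mm. Floor a shallow cone of 12 degrees, 9 mm above the underside in the middle. Starts on the trivet (underside 10 mm above the table), handle towards the robot within 15 degrees.
- grip (a point): Middle of the handle's grip bar, 150 mm from the pan's centre along its -x, 38 mm above the underside. Bar 18 mm wide (pan's y), flat upright sides, 20 mm high (28 to 48 mm above the underside), reaching 188 mm from the centre; the clip disc covers what is nearer than 119 mm. The pan balances about 31 mm from its centre: grip firmly (60 to 100 N).
- lip (a point): Tip of the small pouring lip on the pan's rim, 78 mm from the pan's centre along the pan's +y, 36 mm above the underside.
- collar_mid (a point): Middle of the oblong bare-metal lock collar, on its upright axis: 90 mm from the pan's centre along its -x, 55 mm above the underside. 46 mm long (its x), round ends, 26 mm between its two flats (its y; flats 20 mm long), 21 mm high (45 to 66 mm above the underside). It stands on a clip disc of radius 29 mm, top 44 mm above the underside; its steel cap rises to 69.5 mm.
- collar (a joint): Lock collar angle in rad: 0 open, 1.2 at its stop = locked (long axis in line with the handle, pointer at the steel mark). Grows when turned clockwise seen from above; collar yaw = pan yaw + 1.2 - angle. Starts at 0 to 0.35; turns with 0.03 N m friction and stays where left.
- tomato: Small round tomato, a ball of radius 21 mm, 40 g, loose in the pan; origin at its centre. Resting in the middle of the pan its centre is about 30 mm above the pan's underside.
- middle (a point): Point on the pan's axis 29 mm above its underside, about where the tomato's centre rests.
- trivet: Flat round cork trivet, radius 70 mm, 10 mm thick, fixed to the table; origin: centre of its underside on the table; axes as the world's.
- plate: Round green plate, 200 mm across, 23 mm high, on the table to the front left of the trivet; origin: centre of its underside. Loose, and stays where it is.
- glass: Clear drinking glass, 84 mm across, 87 mm high, near the front edge, between plate and mug; leave alone.
- bottle: Tall plastic water bottle, 80 mm across, 270 mm high, back left corner; leave alone.
- carton: Drink carton with straw, 44 x 59 mm, 195 mm high, at the back left; leave alone.
- mill: Wooden pepper mill, 58 mm across, 170 mm high, at the back right; leave alone.
- jar: Square glass jar with yellow lid, 66 mm, 83 mm high, at the back right; leave alone.
- spice: Spice jar, 45 mm across, 109 mm high, back right corner behind the fixed wire fruit basket; leave alone.
- mug: Striped mug, 83 mm across, 101 mm high, front right; leave alone.
Mind the look-alikes: they are no part of the job. Of the things that look like the tomato, the larger one is meant.

How it is judged:
By the outcome, as a careful person would: the job done as asked, in the order asked, and still so for the second after the job is handed in, while the arm keeps its last pose, push and grip.
It also fails if it takes over 51 s, if anything falls off the work surface, if the arm or the gripper's body presses on something with over 40 N, if the wrist force passes 120 N, or if a joint passes its speed limit or range.

## Working session

There is one attempt and no reset: what is moved stays moved. The work goes in short steps, Python scripts to look and compute and a tool call to move; the robot and the scene stay as the last step left them, time stands still between calls to the robot, and variables do not carry over. Pictures are saved under pics/ and viewed, and the job is handed in when it is done.

Besides the shell and the picture viewer there is one more tool, called after ">>>" as name(argument=value, ...) on one line, values as JSON. play_rows: Moves the arm, as the interface text tells. Its arguments: {"type":"object","properties":{"motion":{"type":"array","items":{"type":"array"}},"gripper":{"type":"number"},"squeeze":{"type":"number"}},"required":["motion"]}

```bash
mkdir -p pics; ls; python3 - <<'E'
from workcell import bot, cams
import cv2, numpy as np
s=bot.read_state(); print(s)
for n in ["scene","top"]:
    p,d=cams.read_camera(n); cv2.imwrite(f"pics/{n}0.png",p[:,:,::-1]); np.save(f"{n}_d.npy",d)
    c=cams.calibration(n); print(n,c)
    for l in ["pan","grip","lip","collar_mid","tomato","middle","trivet","plate"]:
        for r in cams.mark_of(n,l)[:3]:
            X=c["R"].T@(np.array(r["xyz"])-c["t"]); print(l,round(r["conf"],2),X.round(4))
print(cams.calibration("wrist"))
E
```

```text
pics
{'time': 0.0, 'q': array([-1.23990793e+00,  2.64743507e-01,  1.60538544e+00,  2.92158570e-05,
        1.27371082e+00, -3.68461059e-02]), 'joint_vel': array([-0.00046674, -0.00158178, -0.00056515, -0.00087751, -0.00020477,
       -0.00041798]), 'joint_torque': array([-2.88967954e-05, -5.15109980e+01, -3.67315400e+01, -1.26636826e-05,
        1.28925231e-02,  2.20630136e-05]), 'tool_pos': array([ 0.24246478, -0.62915608,  0.22996236]), 'tcp_rot': array([-1.35962585,  0.9354842 , -0.93253328]), 'wrist_force': array([ 0.06477849,  0.63277254, -0.79613827]), 'torque': array([ 0.00520313, -0.04866432,  0.05074541]), 'width': 1.000095626898095}
scene {'mtx': array([[570.3604927 ,   0.        , 321.78942681],
       [  0.        , 570.3604927 , 240.02603151],
       [  0.        ,   0.        ,   1.        ]]), 'R': array([[-0.7423283 , -0.66946092, -0.02776272],
       [-0.27729608,  0.34467024, -0.89683293],
       [ 0.60996359, -0.65804597, -0.44149736]]), 't': array([0.38354907, 0.22223858, 0.77508181])}
pan 0.84 [0.624  0.045  0.0097]
pan 0.61 [0.6191 0.0445 0.0378]
grip 0.75 [0.47
[... 977 characters left out ...]
omato 0.64 [0.6191 0.0494 0.039 ]
tomato 0.34 [ 0.702   0.2612 -0.0014]
tomato 0.27 [0.4732 0.0819 0.0476]
middle 0.96 [0.6176 0.045  0.0416]
plate 0.78 [0.423  0.1908 0.0015]
{'mtx': array([[371.64829954,   0.        , 314.61268444],
       [  0.        , 371.64829954, 239.87968341],
       [  0.        ,   0.        ,   1.        ]]), 'tool_from_camera': array([[ 9.99999581e-01, -7.91688526e-04,  4.59955381e-04,
        -9.58555457e-04],
       [-6.55896962e-04, -2.68896072e-01,  9.63168974e-01,
        -1.42813097e-01],
       [-6.38849630e-04, -9.63168872e-01, -2.68896479e-01,
         6.74353072e-02],
       [ 0.00000000e+00,  0.00000000e+00,  0.00000000e+00,
         1.00000000e+00]])}
```

View pics/scene0.png

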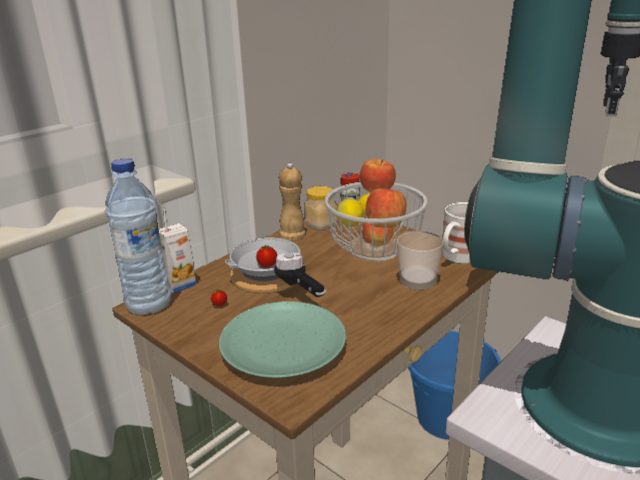

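View pics/top0.png

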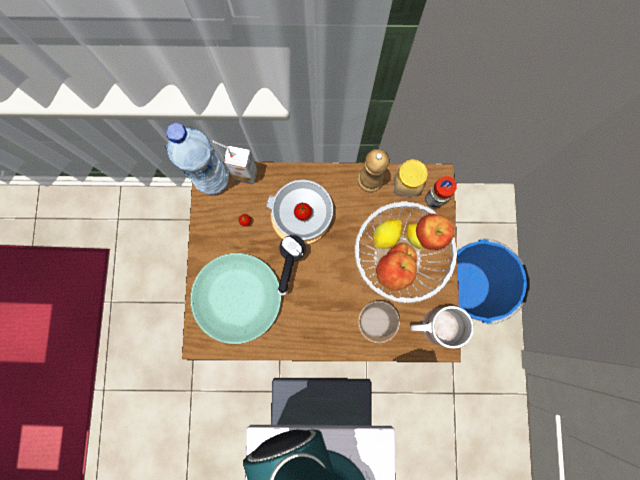

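```bash
python3 - <<'E'
import cv2, numpy as np
from scipy.spatial.transform import Rotation as R
a=cv2.imread("pics/top0.png")[170:310,220:360]; b=cv2.imread("pics/scene0.png")[225:305,210:340]
cv2.imwrite("pics/c1.png",cv2.resize(a,None,fx=4,fy=4,interpolation=cv2.INTER_CUBIC)); cv2.imwrite("pics/c2.png",cv2.resize(b,None,fx=6,fy=6,interpolation=cv2.INTER_CUBIC))
print(R.from_rotvec([-1.35962585,0.9354842,-0.93253328]).as_matrix().round(3))
E
```

```text
[[ 0.359 -0.001  0.933]
 [-0.933  0.002  0.359]
 [-0.002 -1.     0.   ]]
```

View pics/c1.png

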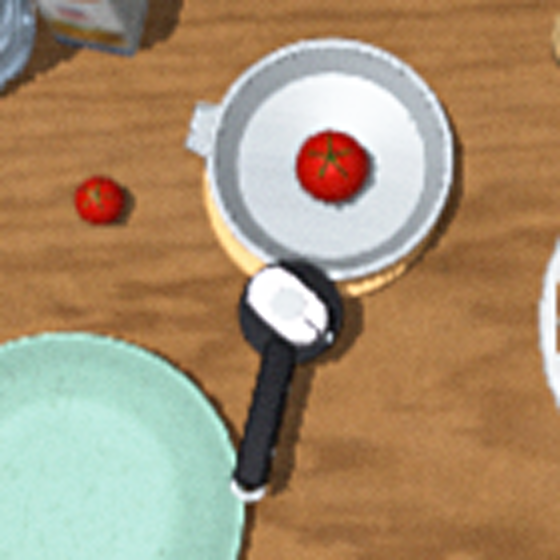

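View pics/c2.png

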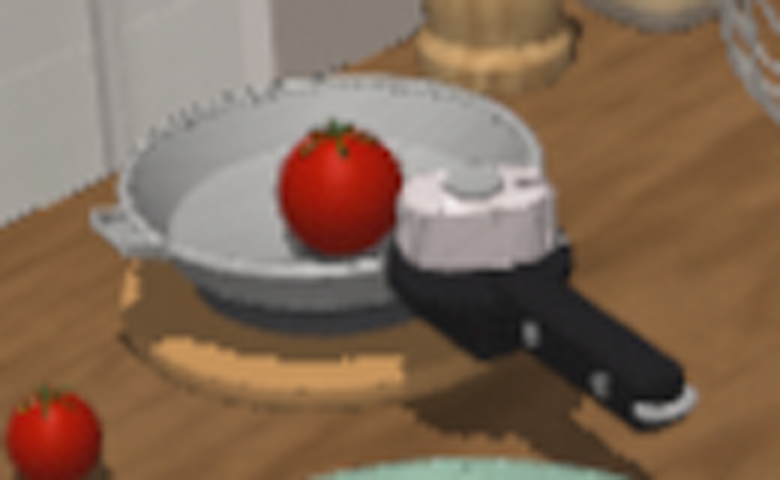

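>>> play_rows(motion=[[[0.02,0.05,0.08],[0,0,0]],[[0.07,0.17,0.2],[0,0,0.1]],[[0.12,0.31,0.25],[0,0,0.2]],[[0.18,0.45,0.25],[0,0,0.3]],[[0.25,0.6,0.25],[0,0,0.4]],[[0.31,0.74,0.25],[0,0,0.45]],[[0.37,0.88,0.25],[0,0,0.45]],[[0.41,0.98,0.25],[0,0,0.45]],[[0.41,0.98,0.25],[0,0,0.45]]], gripper=0, squeeze=30)

```text
time: 2.02
tool_pos: [0.4077, -0.235, 0.3317]
tcp_rot: [-1.468, 0.659, -0.66]
wrist_force: [-0.2, -0.4, -0.5]
width: 0.998
```

>>> play_rows(motion=[[[0.04,0.1,0],[0,0,0]],[[0.1,0.24,0],[0,0,0]],[[0.16,0.38,0],[0,0,0]],[[0.22,0.52,-0.05],[0,0,0]],[[0.27,0.64,-0.15],[0,0,0]],[[0.3,0.72,-0.27],[0,0,0]],[[0.31,0.75,-0.36],[0,0,0]],[[0.31,0.75,-0.4],[0,0,0]],[[0.31,0.75,-0.4],[0,0,0]]])

```text
time: 3.15
tool_pos: [0.5301, 0.0609, 0.1704]
tcp_rot: [-1.468, 0.666, -0.663]
wrist_force: [0.1, -0.6, 1.1]
width: 1.003
```

```bash
cat > h.py <<'E'
from workcell import bot, cams
import cv2, numpy as np
from scipy.spatial.transform import Rotation as Ro
def wrist(name):
    s=bot.read_state(); p,d=cams.read_camera("wrist"); cv2.imwrite(f"pics/{name}.png",p[:,:,::-1])
    T=np.eye(4); T[:3,:3]=Ro.from_rotvec(s["tcp_rot"]).as_matrix(); T[:3,3]=s["tool_pos"]
    return s,p,d,T@cams.calibration("wrist")["tool_from_camera"]
def w2(T,x): return T[:3,:3]@np.array(x)+T[:3,3]
def ray(u,v):  # unit ray in cam
    M=cams.calibration("wrist")["mtx"]; a=(np.asarray(u)-M[0,2])/M[0,0]; b=(np.asarray(v)-M[1,2])/M[1,1]; th=np.hypot(a,b)
    k=np.where(th>1e-9,np.sin(th)/np.maximum(th,1e-9),1); return np.stack([a*k,b*k,np.cos(th)],-1)
def onplane(T,u,v,z):
    r=ray(u,v)@T[:3,:3].T; return T[:3,3]+r*((z-T[2,3])/r[...,2:3])
def marks(cam,labels,T=None):
    c=cams.calibration(cam)
    for l in labels:
        for r in cams.mark_of(cam,l)[:2]:
            X=w2(T,r["xyz"]) if T is not None else c["R"].T@(np.array(r["xyz"])-c["t"])
            print(l,round(r["conf"],2),X.round(4))
E
python3 - <<'E'
from h import *
s,p,d,T=wrist("w1"); print(s["time"],s["tool_pos"],s["q"].round(3)); np.savez("w1.npz",T=T,d=d)
marks("wrist",["pan","grip","lip","collar_mid","middle","tomato"],T)
E
```

```text
3.15 [0.53006312 0.06092085 0.17038201] [ 6.800e-02  4.600e-02  1.970e+00 -1.000e-03  1.128e+00  9.190e-01]
grip 0.89 [0.4764 0.0774 0.0452]
lip 0.66 [0.6397 0.1252 0.045 ]
collar_mid 0.75 [0.5349 0.0723 0.0575]
tomato 0.97 [0.6203 0.0462 0.036 ]
tomato 0.77 [0.5988 0.1779 0.0143]
```

View pics/w1.png

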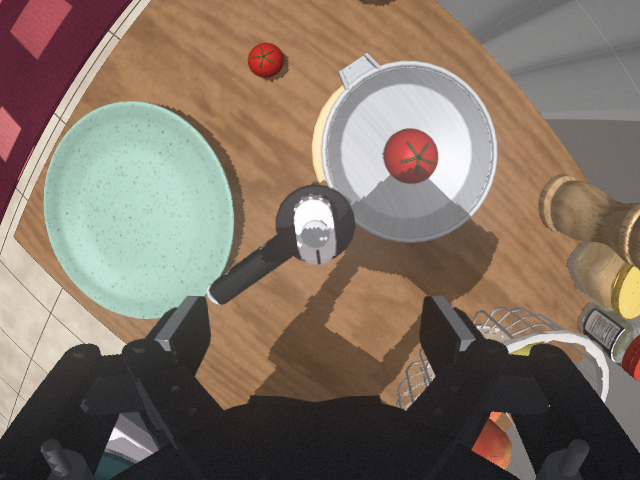

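```bash
python3 - <<'E'
from h import *
f=np.load("w1.npz"); T=f["T"]; p=cv2.imread("pics/w1.png")
c=cv2.resize(p[170:310,200:370],None,fx=4.5,fy=4.5,interpolation=cv2.INTER_CUBIC); cv2.imwrite("pics/c3.png",c)
for n,(u,v,z) in dict(top=(315,192,.076),bot=(317,264,.076),tom=(411,156,.04),capc=(314,234,.0795)).items(): print(n,onplane(T,u,v,z).round(4))
# rim fit: threshold handle black pixels
h=p.max(2)<60; h[:, :200]=0; h[:,300:]=0; h[:240]=0; h[310:]=0
n,l,st,ce=cv2.connectedComponentsWithStats(h.astype(np.uint8)); print(st[1:][st[1:,4]>100])
E
```

```text
top [0.5545 0.0835 0.076 ]
bot [0.5186 0.0502 0.076 ]
tom [0.6189 0.0448 0.04  ]
capc [0.5338 0.0662 0.0795]
[]
```

View pics/c3.png

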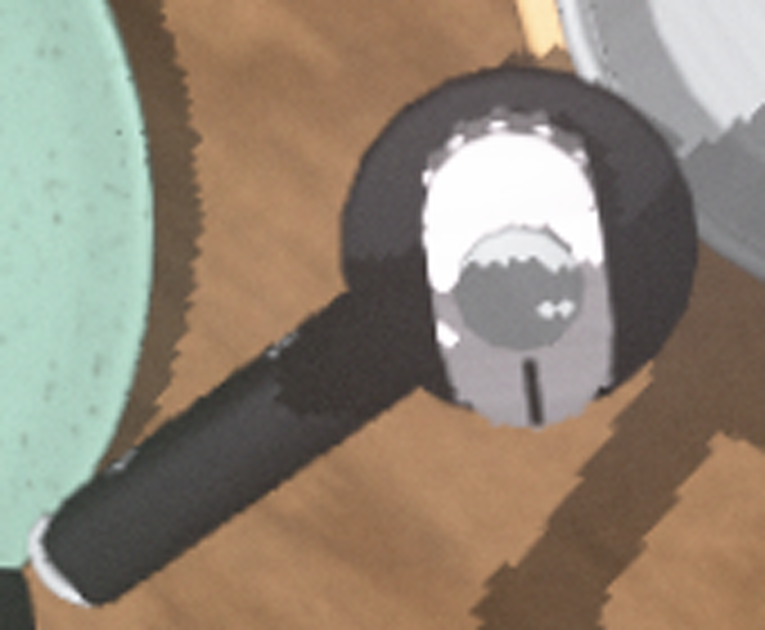

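```bash
python3 - <<'E'
from h import *
f=np.load("w1.npz"); T=f["T"]
g=lambda cx,cy,z: onplane(T,200+cx/4.5,170+cy/4.5,z)
a,b=g(512,133,.076),g(536,425,.076); print(a,b,(a+b)/2,np.linalg.norm(a-b),np.degrees(np.arctan2(*(a-b)[1::-1])))
c=g(520,288,.0795); print(c)
a,b=g(529,360,.076),g(538,422,.076);print(np.degrees(np.arctan2(*(a-b)[1::-1])))
# long flat edges
for p,q in [((422,215),(432,285)),((601,215),(611,330))]:
  a,b=g(*p,.076),g(*q,.076);print(np.degrees(np.arctan2(*(a-b)[1::-1])))
# handle edges top z=.058
for p,q in [((350,292),(50,525)),((418,388),(100,603))]:
  a,b=g(*p,.055),g(*q,.055);print('h',a,b,np.degrees(np.arctan2(*(a-b)[1::-1])))
M=T[:3,:3]; print(Ro.from_rotvec(bot.read_state()["tcp_rot"]).as_matrix().round(3))
E
```

```text
[0.55029029 0.08086    0.076     ] [0.51933703 0.04896368 0.076     ] [0.53481366 0.06491184 0.076     ] 0.04444636953525389 45.85966334547069
[0.53444363 0.06543496 0.0795    ]
49.2592042192764
48.4197571616965
46.84718507140437
h [0.51115378 0.08116912 0.055     ] [0.44483685 0.09412628 0.055     ] -11.055315923374206
h [0.50602948 0.06249551 0.055     ] [0.43886379 0.07875775 0.055     ] -13.610603265568326
[[ 0.66   0.003  0.751]
 [-0.751  0.     0.66 ]
 [ 0.002 -1.     0.002]]
```

>>> play_rows(motion=[[[0.005,0.005,-0.03],[0,0,0.06]],[[0.011,0.011,-0.09],[0,0,0.12]],[[0.011,0.011,-0.16],[0,0,0.127]],[[0.011,0.011,-0.22],[0,0,0.127]],[[0.011,0.011,-0.26],[0,0,0.127]],[[0.011,0.011,-0.28],[0,0,0.127]],[[0.011,0.011,-0.285],[0,0,0.127]],[[0.011,0.011,-0.285],[0,0,0.127]]], gripper=0.2, squeeze=20)

```text
time: 4.5
tool_pos: [0.5358, 0.0666, 0.058]
tcp_rot: [-1.489, 0.585, -0.587]
wrist_force: [-1.1, 0.8, 1.3]
width: 0.798
```

```bash
python3 - <<'E'
from h import *
s,p,d,T=wrist("w2"); print(s["time"],s["tool_pos"],s["wrist_force"],s["width"]); x=Ro.from_rotvec(s["tcp_rot"]).as_matrix()[:,0];print(np.degrees(np.arctan2(x[1],x[0])))
E
```

```text
4.5 [0.5357835  0.06658785 0.05801327] [-1.13382037  0.75448687  1.27979977] 0.7978106046554705
-42.9621797953536
```

View pics/w2.png

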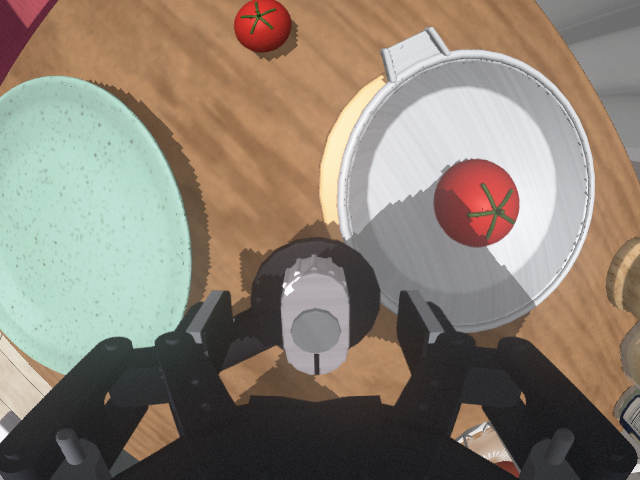

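The collar (316,310) sits centred and parallel between the pads, clear of the disc; the tomato is at rest at (477,203). Closing.

>>> play_rows(motion=[[[0,0,0],[0,0,0]],[[0,0,0],[0,0,0]],[[0,0,0],[0,0,0]],[[0,0,0],[0,0,0]],[[0,0,0],[0,0,0]],[[0,0,0],[0,0,0]]], gripper=1, squeeze=20)

```text
time: 5.3
tool_pos: [0.5353, 0.0666, 0.0576]
tcp_rot: [-1.49, 0.586, -0.587]
wrist_force: [-0.6, 1.1, 4.5]
width: 0.295
```

```bash
python3 - <<'E'
from h import *
s,p,d,T=wrist("w3"); print(s["time"],s["tool_pos"],s["wrist_force"],s["torque"],s["width"])
E
```

```text
5.3 [0.53534118 0.0666137  0.05764352] [-0.63351506  1.12007887  4.47529563] [0.02033573 0.13342866 0.0121826 ] 0.29496145592699885
```

View pics/w3.png

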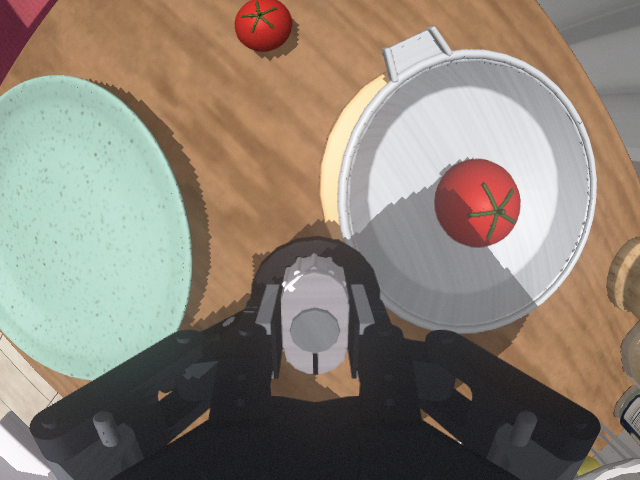

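>>> play_rows(motion=[[[0,0,0.001],[0,0,0]],[[0,0,0.001],[0,0,-0.03]],[[0,0,0.001],[0,0,-0.09]],[[0,0,0.001],[0,0,-0.17]],[[0,0,0.001],[0,0,-0.25]],[[0,0,0.001],[0,0,-0.33]],[[0,0,0.001],[0,0,-0.41]],[[0,0,0.001],[0,0,-0.48]],[[0,0,0.001],[0,0,-0.52]],[[0,0,0.001],[0,0,-0.52]]])

```text
time: 6.6
tool_pos: [0.5355, 0.0664, 0.0576]
tcp_rot: [-1.376, 0.899, -0.901]
wrist_force: [2.5, 0.5, -0.2]
width: 0.298
```

```bash
python3 - <<'E'
from h import *
s,p,d,T=wrist("w4"); print(s["time"],s["tool_pos"],s["wrist_force"],s["torque"],s["width"]); x=Ro.from_rotvec(s["tcp_rot"]).as_matrix()[:,0];print(np.degrees(np.arctan2(x[1],x[0])))
E
```

```text
6.6 [0.53546981 0.06637267 0.05762128] [ 2.47935443  0.51555399 -0.21520897] [-0.11370725 -0.48623595  0.02489055] 0.29834070499666415
-66.36014546667671
```

View pics/w4.png

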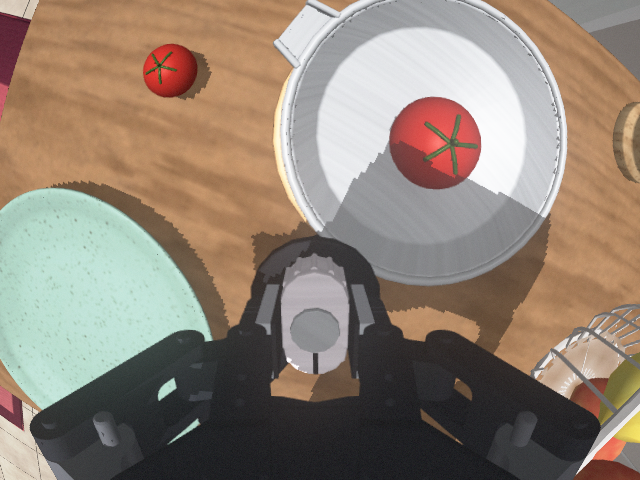

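>>> play_rows(motion=[[[0,0,0],[0,0,-0.03]],[[0,0,0],[0,0,-0.1]],[[0,0,0],[0,0,-0.19]],[[0,0,0],[0,0,-0.29]],[[0,0,0],[0,0,-0.39]],[[0,0,0],[0,0,-0.49]],[[0,0,0],[0,0,-0.58]],[[0,0,0],[0,0,-0.66]],[[0,0,0],[0,0,-0.7]],[[0,0,0],[0,0,-0.72]]])

```text
time: 7.9
tool_pos: [0.5352, 0.0666, 0.0578]
tcp_rot: [-1.132, 1.321, -1.321]
wrist_force: [2.0, 0.6, 0.5]
width: 0.295
```

```bash
cat >> h.py <<'E'
def show():
    s=bot.read_state(); x=Ro.from_rotvec(s["tcp_rot"]).as_matrix()[:,0]
    print(s["time"],s["tool_pos"].round(4),s["wrist_force"].round(2),s["torque"].round(3),round(s["width"],3),"yaw",np.degrees(np.arctan2(x[1],x[0])).round(2))
E
python3 - <<'E'
from h import *
s,p,d,T=wrist("w5");show()
E
```

```text
7.95 [0.5352 0.0666 0.0578] [ 2.44 -0.36  0.95] [ 0.098 -0.39   0.01 ] 0.297 yaw -98.82
```

View pics/w5.png

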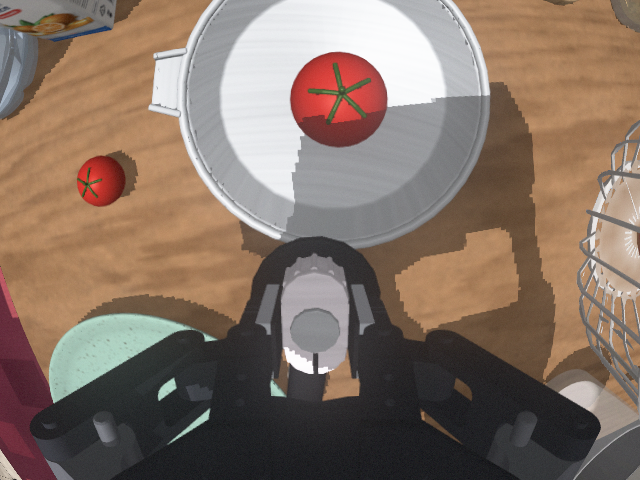

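>>> play_rows(motion=[[[0,0,0],[0,0,-0.02]],[[0,0,0],[0,0,-0.04]],[[0,0,0],[0,0,-0.06]],[[0,0,0],[0,0,-0.08]],[[0,0,0],[0,0,-0.1]],[[0,0,0],[0,0,-0.11]],[[0,0,0],[0,0,-0.12]],[[0,0,0],[0,0,-0.12]]])

```text
time: 8.95
tool_pos: [0.5351, 0.0665, 0.0577]
tcp_rot: [-1.082, 1.389, -1.389]
wrist_force: [1.9, 0.5, 1.7]
width: 0.296
```

```bash
python3 - <<'E'
from h import *
s,p,d,T=wrist("w6");show()
E
```

```text
9.0 [0.5351 0.0665 0.0577] [2.86 1.34 2.03] [ 0.114 -0.433 -0.05 ] 0.302 yaw -104.16
```

View pics/w6.png

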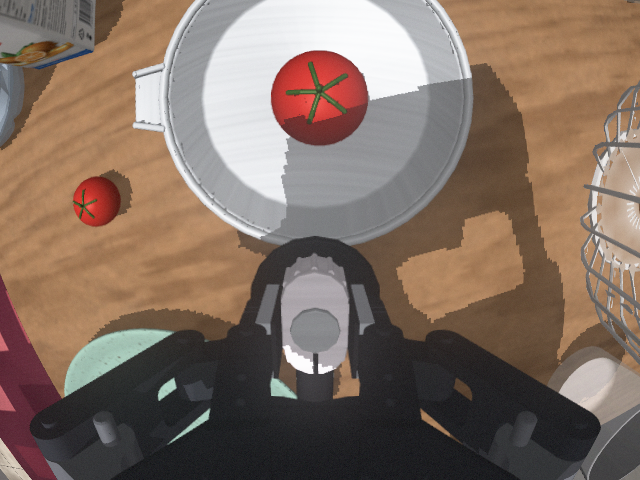

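>>> play_rows(motion=[[[0,0,0],[0,0,-0.015]],[[0,0,0],[0,0,-0.03]],[[0,0,0],[0,0,-0.045]],[[0,0,0],[0,0,-0.055]],[[0,0,0],[0,0,-0.055]]])

```text
time: 9.62
tool_pos: [0.5352, 0.0669, 0.0578]
tcp_rot: [-1.057, 1.42, -1.42]
wrist_force: [0.8, 2.5, 2.7]
width: 0.299
```

```bash
python3 - <<'E'
from h import *
s,p,d,T=wrist("w7");show()
a=cv2.imread("pics/w6.png");b=cv2.imread("pics/w7.png")
for im in (a,b):
    hsv=cv2.cvtColor(im,cv2.COLOR_BGR2HSV); m=((hsv[...,0]<8)|(hsv[...,0]>172))&(hsv[...,1]>150)&(hsv[...,2]>60); m[:, :250]=0;m[:,390:]=0;m[160:]=0
    y,x=np.nonzero(m); print(x.mean(),y.mean(),x.min(),x.max())
E
```

```text
9.675 [0.5352 0.0669 0.0578] [1.64 3.04 3.71] [ 0.691 -0.382  0.09 ] 0.298 yaw -106.64
315.1163746484967 88.74086091282717 271 363
310.4332337883959 89.50042662116041 267 359
```

View pics/w7.png

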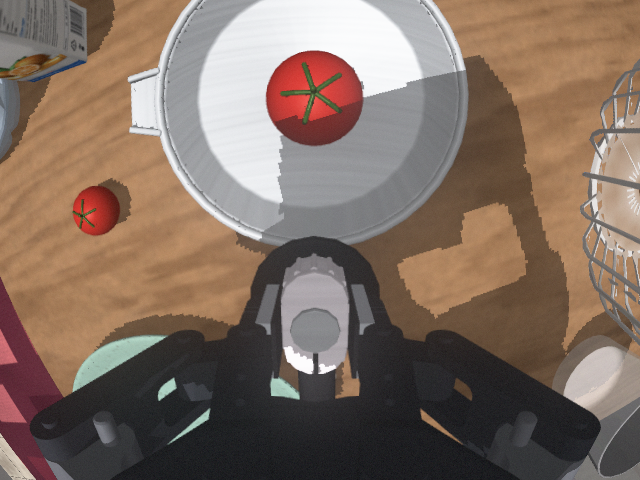

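>>> play_rows(motion=[[[0,0,0],[0,0,0]],[[0,0,0],[0,0,0]],[[0,0,0],[0,0,0]],[[0,0,0.03],[0,0,0]],[[-0.02,0,0.1],[0,0,0]],[[-0.07,0.02,0.18],[0,0,0]],[[-0.11,0.03,0.25],[0,0,0]],[[-0.14,0.03,0.28],[0,0,0]],[[-0.14,0.03,0.28],[0,0,0]]], gripper=0.2)

```text
time: 10.8
tool_pos: [0.4793, 0.0785, 0.1708]
tcp_rot: [-1.056, 1.418, -1.42]
wrist_force: [1.3, -0.2, 0.7]
width: 0.797
```

```bash
python3 - <<'E'
from h import *
s,p,d,T=wrist("w8");show(); np.savez("w8.npz",T=T,d=d)
marks("wrist",["pan","grip","lip","collar_mid","middle","tomato","plate"],T)
cams.read_camera("top")
marks("top",["pan","grip","lip","middle","plate"])
E
```

```text
10.85 [0.4791 0.0784 0.1697] [-0.66  0.58  0.14] [-0.004  0.004 -0.004] 0.799 yaw -106.64
grip 0.79 [0.4756 0.0834 0.0462]
lip 0.72 [0.6434 0.1185 0.0426]
collar_mid 0.75 [0.5363 0.0717 0.0593]
collar_mid 0.45 [0.4753 0.0846 0.0485]
tomato 0.95 [0.6025 0.1808 0.0133]
tomato 0.87 [0.6206 0.0443 0.0369]
plate 0.87 [0.4232 0.194  0.0007]
pan 0.68 [0.6209 0.0451 0.0084]
grip 0.8 [0.4741 0.0867 0.0478]
lip 0.71 [0.4722 0.0866 0.047 ]
lip 0.67 [ 0.6564 -0.258  -0.0015]
middle 0.9 [0.6161 0.0444 0.0393]
middle 0.34 [0.473  0.0878 0.0517]
plate 0.69 [ 4.229e-01  1.913e-01 -1.000e-04]
```

View pics/w8.png

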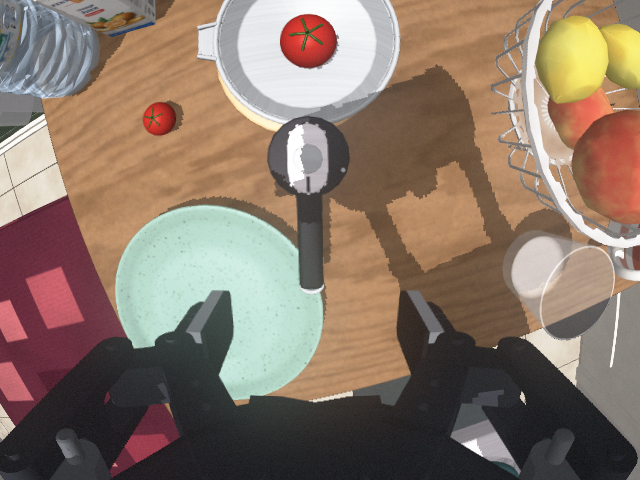

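```bash
python3 - <<'E'
from h import *
f=np.load("w8.npz"); T=f["T"]; p=cv2.imread("pics/w8.png")
cv2.imwrite("pics/c4.png",cv2.resize(p[105:305,250:370],None,fx=3,fy=3,interpolation=cv2.INTER_CUBIC))
cv2.imwrite("pics/c5.png",cv2.resize(p[105:215,250:370],None,fx=5,fy=5,interpolation=cv2.INTER_CUBIC))
E
```

```text
(no output)
```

View pics/c4.png

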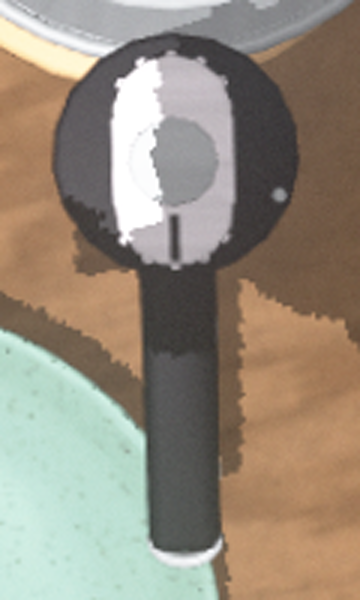

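View pics/c5.png

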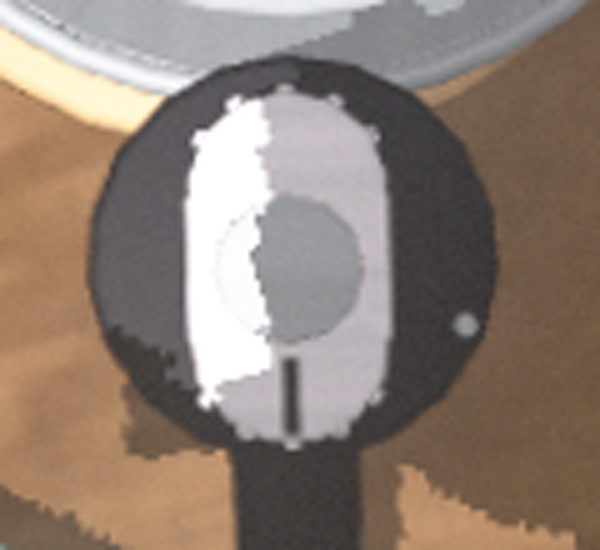

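```bash
python3 - <<'E'
from h import *
f=np.load("w8.npz"); T=f["T"]
c=onplane(T,307.6,159,.0795);e=onplane(T,312,288,.050);m=onplane(T,250+181/3,105+355/3,.058);t=onplane(T,308,41,.040)
m2=onplane(T,250+185/3,105+540/3,.058)
print(c,m,m2,e,t)
ang=lambda a,b:np.degrees(np.arctan2(*(a-b)[1::-1]))
print(ang(c,e),ang(t,e),ang(m,m2),ang(t,m),np.linalg.norm((t-e)[:2]),np.linalg.norm((c-e)[:2]),np.linalg.norm((c-t)[:2]))
E
```

```text
[0.53281799 0.06743252 0.0795    ] [0.48799955 0.07942227 0.058     ] [0.44285644 0.09206509 0.058     ] [0.43725206 0.09355634 0.05      ] [0.6159471 0.0430002 0.04     ]
-15.288811680803779 -15.797192277610495 -15.645481516784642 -15.889751871540659 0.18570901715196192 0.09907219950275305 0.08664517678110023
```

>>> play_rows(motion=[[[0.004,0.002,-0.04],[0,0,0.02]],[[0.012,0.006,-0.12],[0,0,0.021]],[[0.0135,0.007,-0.2],[0,0,0.021]],[[0.0135,0.007,-0.27],[0,0,0.021]],[[0.0135,0.007,-0.32],[0,0,0.021]],[[0.0135,0.007,-0.34],[0,0,0.021]],[[0.0135,0.007,-0.3475],[0,0,0.021]],[[0.0135,0.007,-0.3475],[0,0,0.021]],[[0.0135,0.007,-0.3475],[0,0,0.021]]], gripper=0.5)

```text
time: 12.62
tool_pos: [0.4854, 0.0815, 0.0316]
tcp_rot: [-1.065, 1.407, -1.408]
wrist_force: [0.4, -0.7, -0.0]
width: 0.5
```

```bash
python3 - <<'E'
from h import *
s,p,d,T=wrist("w9");show()
E
```

```text
12.675 [0.4853 0.0814 0.0315] [ 1.06 -0.11 -0.09] [0.046 0.05  0.006] 0.499 yaw -105.69
```

View pics/w9.png

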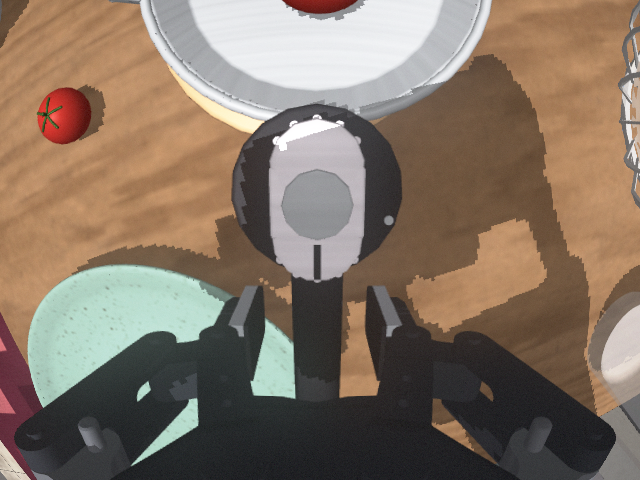

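Handle bar (318,340) is centred between the pads, which are clear of the plate and the disc. Closing gently, then firmly.

>>> play_rows(motion=[[[0,0,0],[0,0,0]],[[0,0,0],[0,0,0]],[[0,0,0],[0,0,0]],[[0,0,0],[0,0,0]],[[0,0,0],[0,0,0]]], gripper=1, squeeze=30)

```text
time: 13.3
tool_pos: [0.4847, 0.0814, 0.0309]
tcp_rot: [-1.067, 1.408, -1.408]
wrist_force: [-1.3, 1.2, 2.4]
width: 0.206
```

>>> play_rows(motion=[[[0,0,0],[0,0,0]],[[0,0,0],[0,0,0]],[[0,0,0],[0,0,0]]], gripper=1, squeeze=90)

```text
time: 13.68
tool_pos: [0.4847, 0.0814, 0.0309]
tcp_rot: [-1.067, 1.408, -1.408]
wrist_force: [-0.7, 0.5, 4.3]
width: 0.194
```

```bash
python3 - <<'E'
from h import *
s,p,d,T=wrist("w10");show()
E
```

```text
13.725 [0.4847 0.0814 0.0308] [-2.16  1.49  4.75] [ 0.048 -0.132  0.019] 0.191 yaw -105.69
```

View pics/w10.png

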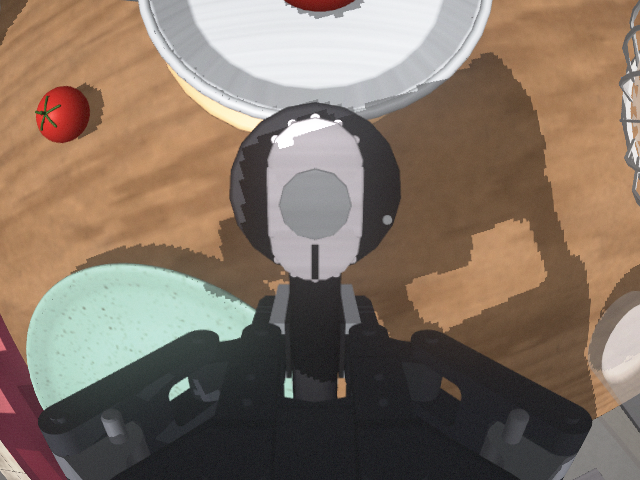

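>>> play_rows(motion=[[[0,0,0.003],[0,0,0]],[[0,0,0.008],[0,0,0]],[[0,0,0.016],[0,0,0]],[[0,0,0.026],[0,0,0]],[[0,0,0.038],[0,0,0]],[[0,0,0.05],[0,0,0]],[[0,0,0.061],[0,0,0]],[[0,0,0.069],[0,0,0]],[[0,0,0.074],[0,0,0]],[[0,0,0.075],[0,0,0]]])

```text
time: 14.98
tool_pos: [0.4846, 0.0813, 0.0608]
tcp_rot: [-1.067, 1.408, -1.408]
wrist_force: [0.4, 0.1, -4.1]
width: 0.194
```

```bash
python3 - <<'E'
from h import *
s,p,d,T=wrist("w11");show()
p,d=cams.read_camera("scene");cv2.imwrite("pics/c6.png",cv2.resize(p[205:315,200:350,::-1],None,fx=5,fy=5,interpolation=cv2.INTER_CUBIC))
E
```

```text
15.025 [0.4845 0.0813 0.0607] [-0.34  0.11 -4.2 ] [ 0.09   0.367 -0.049] 0.193 yaw -105.69
```

View pics/w11.png

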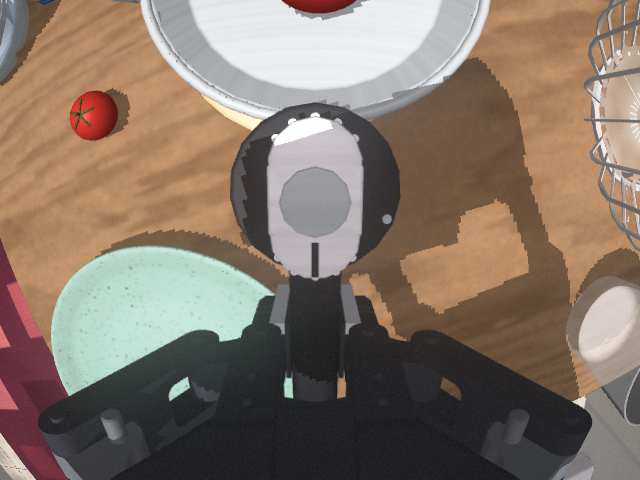

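View pics/c6.png

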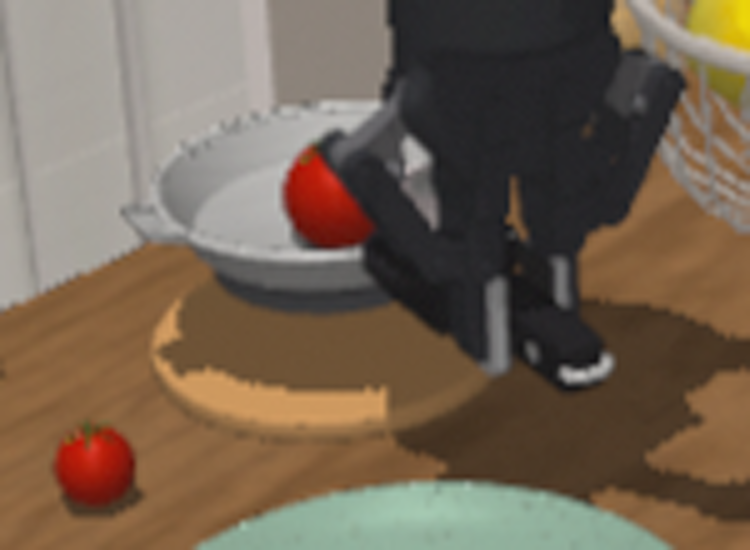

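```bash
python3 - <<'E'
from h import *
p,d=cams.read_camera("top"); c=cams.calibration("top")
print("t",bot.read_state()["time"])
v,u=np.mgrid[:480,:640]; P=np.stack([(u-c["mtx"][0,2])/c["mtx"][0,0]*d,(v-c["mtx"][1,2])/c["mtx"][1,1]*d,d],-1); W=(P-c["t"])@c["R"]
for l in ["plate","bottle","carton","mill","glass","pan"]:
    for r in cams.regions_of("top",l)[:1]:
        m=r["mask"]&(d>0); X=W[m]; print(l,round(r["conf"],2),np.percentile(X,1,0).round(3),np.percentile(X,99,0).round(3))
        if l=="plate":
            cn,_=cv2.findContours(r["mask"].astype(np.uint8),0,1); k=max(cn,key=len)[:,0]
            ry=np.stack([(k[:,0]-c["mtx"][0,2])/c["mtx"][0,0],(k[:,1]-c["mtx"][1,2])/c["mtx"][1,1],np.ones(len(k))],-1)@c["R"]; o=-c["R"].T@c["t"]
            Q=(o+ry*((.022-o[2])/ry[:,2:]))[:,:2]; (cx,cy),rad=cv2.minEnclosingCircle(Q.astype(np.float32)); print(cx,cy,rad)
marks("top",["bottle","carton"])
cv2.imwrite("pics/top1.png",p[150:360,160:480,::-1].repeat(2,0).repeat(2,1))
E
```

```text
t 15.125
plate 0.88 [0.374 0.098 0.005] [0.497 0.287 0.025]
0.42125919461250305 0.15556518733501434 0.06461077928543091
bottle 0.71 [0.663 0.222 0.02 ] [0.731 0.293 0.273]
carton 0.89 [0.691 0.157 0.004] [0.783 0.242 0.187]
mill 0.88 [ 0.675 -0.133  0.003] [ 0.722 -0.082  0.169]
glass 0.69 [ 0.338 -0.155  0.008] [ 0.414 -0.081  0.087]
pan 0.87 [ 0.439 -0.021  0.048] [0.682 0.114 0.088]
bottle 0.78 [6.967e-01 2.636e-01 3.000e-04]
bottle 0.31 [0.4721 0.0885 0.0768]
carton 0.83 [ 7.179e-01  1.878e-01 -4.000e-04]
carton 0.63 [ 0.3746 -0.1179 -0.003 ]
```

View pics/top1.png

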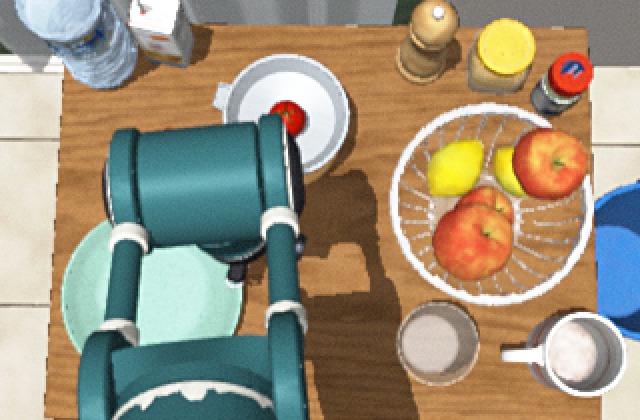

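>>> play_rows(motion=[[[0,0,0.004],[0,0,0]],[[0,0,0.014],[0,0,0]],[[0,0,0.032],[0,0,0]],[[0,0,0.056],[0,0,0]],[[0,0,0.082],[0,0,0]],[[0,0,0.108],[0,0,0]],[[0,0,0.13],[0,0,0]],[[0,0,0.144],[0,0,0]],[[0,0,0.15],[0,0,0]],[[0,0,0.15],[0,0,0]]])

```text
time: 16.77
tool_pos: [0.4845, 0.0813, 0.1207]
tcp_rot: [-1.067, 1.408, -1.408]
wrist_force: [-0.2, -0.3, -3.9]
width: 0.193
```

```bash
python3 - <<'E'
from h import *
p=cv2.imread("pics/top0.png"); c=cams.calibration("top"); hsv=cv2.cvtColor(p,cv2.COLOR_BGR2HSV)
m=((hsv[...,0]>65)&(hsv[...,0]<95)&(hsv[...,1]>35)).astype(np.uint8); m[:235]=0;m[350:]=0;m[:,:185]=0;m[:,290:]=0
cn,_=cv2.findContours(m,0,1); k=max(cn,key=len)[:,0]
ry=np.stack([(k[:,0]-c["mtx"][0,2])/c["mtx"][0,0],(k[:,1]-c["mtx"][1,2])/c["mtx"][1,1],np.ones(len(k))],-1)@c["R"]; o=-c["R"].T@c["t"]
Q=(o+ry*((.022-o[2])/ry[:,2:]))[:,:2].astype(np.float32); print(cv2.minEnclosingCircle(Q),cv2.fitEllipse(Q)[:2])
show()
E
```

```text
((0.42620402574539185, 0.1917877048254013), 0.09983827918767929) ((0.42589351534843445, 0.19230963289737701), (0.1961810439825058, 0.19662965834140778))
16.775 [0.4845 0.0813 0.1207] [-0.2  -0.29 -3.87] [ 0.123  0.395 -0.024] 0.193 yaw -105.69
```

```bash
python3 - <<'E'
import numpy as np
t0=np.array([.4845,.0813]);psi0=-15.7;c0=t0+.14*np.array([np.cos(np.radians(psi0)),np.sin(np.radians(psi0))]);c1=np.array([.5585,.1918])
N=50
s=lambda k:(lambda u:u**3*(10-15*u+6*u*u))(min(k/N,1))
def pose(k):
    q=s(k);a=psi0+(90-psi0)*q;r=np.radians(a);return c0+(c1-c0)*q-.14*np.array([np.cos(r),np.sin(r)]),a
for b in range(0,N,10):
    p0,a0=pose(b);p0=np.round(p0,5)
    print([[[*( (pose(k)[0]-p0)/.4).round(3).tolist(),0],[0,0,round((pose(k)[1]-a0)/45,3)]] for k in range(b+1,b+11)])
print(c0,pose(N))
E
```

```text
[[[-0.0, -0.0, 0], [0, 0, 0.0]], [[-0.0, -0.0, 0], [0, 0, 0.001]], [[-0.001, -0.0, 0], [0, 0, 0.005]], [[-0.001, -0.001, 0], [0, 0, 0.011]], [[-0.003, -0.002, 0], [0, 0, 0.02]], [[-0.005, -0.004, 0], [0, 0, 0.034]], [[-0.007, -0.006, 0], [0, 0, 0.052]], [[-0.01, -0.008, 0], [0, 0, 0.075]], [[-0.013, -0.011, 0], [0, 0, 0.103]], [[-0.017, -0.015, 0], [0, 0, 0.136]]]
[[[-0.004, -0.004, 0], [0, 0, 0.039]], [[-0.008, -0.009, 0], [0, 0, 0.083]], [[-0.013, -0.015, 0], [0, 0, 0.133]], [[-0.017, -0.022, 0], [0, 0, 0.187]], [[-0.021, -0.029, 0], [0, 0, 0.247]], [[-0.024, -0.036, 0], [0, 0, 0.311]], [[-0.026, -0.044, 0], [0, 0, 0.38]], [[-0.028, -0.052, 0], [0, 0, 0.453]], [[-0.028, -0.061, 0], [0, 0, 0.53]], [[-0.027, -0.069, 0], [0, 0, 0.61]]]
[[[0.002, -0.008, 0], [0, 0, 0.082]], [[0.006, -0.016, 0], [0, 0, 0.167]], [[0.011, -0.024, 0], [0, 0, 0.253]], [[0.018, -0.03, 0], [0, 0, 0.341]], [[0.026, -0.036, 0], [0, 0, 0.429]], [[0.036, -0.041, 0], [0, 0, 0.517]], [[0.047, -0.045, 0], [0, 0, 0.604]], [[0.059, -0.048, 0], [0, 0, 0.691]], [[0.071, -0.049, 0], [0, 0, 0.775]], [[0.084, -0.049, 0], [0, 0, 0.858]]]
[[[0.013, 0.001, 0], [0, 0, 0.08]], [[0.027, 0.003, 0], [0, 0, 0.156]], [[0.041, 0.006, 0], [0, 0, 0.229]], [[0.054, 0.01, 0], [0, 0, 0.298]], [[0.066, 0.015, 0], [0, 0, 0.363]], [[0.078, 0.02, 0], [0, 0, 0.422]], [[0.089, 0.025, 0], [0, 0, 0.477]], [[0.099, 0.03, 0], [0, 0, 0.527]], [[0.109, 0.035, 0], [0, 0, 0.571]], [[0.117, 0.04, 0], [0, 0, 0.61]]]
[[[0.007, 0.004, 0], [0, 0, 0.033]], [[0.013, 0.008, 0], [0, 0, 0.061]], [[0.018, 0.012, 0], [0, 0, 0.084]], [[0.021, 0.014, 0], [0, 0, 0.102]], [[0.024, 0.016, 0], [0, 0, 0.116]], [[0.026, 0.018, 0], [0, 0, 0.125]], [[0.028, 0.019, 0], [0, 0, 0.131]], [[0.028, 0.019, 0], [0, 0, 0.135]], [[0.028, 0.019, 0], [0, 0, 0.136]], [[0.029, 0.019, 0], [0, 0, 0.136]]]
[0.61927684 0.04341594] (array([0.5585, 0.0518]), 90.0)
```

>>> play_rows(motion=[[[-0.001,0,0],[0,0,0.005]],[[-0.001,-0.001,0],[0,0,0.011]],[[-0.003,-0.002,0],[0,0,0.02]],[[-0.005,-0.004,0],[0,0,0.034]],[[-0.007,-0.006,0],[0,0,0.052]],[[-0.01,-0.008,0],[0,0,0.075]],[[-0.013,-0.011,0],[0,0,0.103]],[[-0.017,-0.015,0],[0,0,0.136]]])

```text
time: 17.77
tool_pos: [0.4776, 0.0752, 0.1207]
tcp_rot: [-1.126, 1.33, -1.33]
wrist_force: [-0.8, -0.3, -3.2]
width: 0.194
```

>>> play_rows(motion=[[[-0.004,-0.004,0],[0,0,0.039]],[[-0.008,-0.009,0],[0,0,0.083]],[[-0.013,-0.015,0],[0,0,0.133]],[[-0.017,-0.022,0],[0,0,0.187]],[[-0.021,-0.029,0],[0,0,0.247]],[[-0.024,-0.036,0],[0,0,0.311]],[[-0.026,-0.044,0],[0,0,0.38]],[[-0.028,-0.052,0],[0,0,0.453]],[[-0.028,-0.061,0],[0,0,0.53]],[[-0.027,-0.069,0],[0,0,0.61]]])

```text
time: 19.02
tool_pos: [0.4668, 0.0474, 0.1207]
tcp_rot: [-1.342, 0.974, -0.974]
wrist_force: [0.6, 0.0, -3.2]
width: 0.189
```

>>> play_rows(motion=[[[0.002,-0.008,0],[0,0,0.082]],[[0.006,-0.016,0],[0,0,0.167]],[[0.011,-0.024,0],[0,0,0.253]],[[0.018,-0.03,0],[0,0,0.341]],[[0.026,-0.036,0],[0,0,0.429]],[[0.036,-0.041,0],[0,0,0.517]],[[0.047,-0.045,0],[0,0,0.604]],[[0.059,-0.048,0],[0,0,0.691]],[[0.071,-0.049,0],[0,0,0.775]],[[0.084,-0.049,0],[0,0,0.858]]])

```text
time: 20.27
tool_pos: [0.5007, 0.0278, 0.1207]
tcp_rot: [-1.523, 0.455, -0.456]
wrist_force: [0.7, 1.0, -3.2]
width: 0.193
```

>>> play_rows(motion=[[[0.013,0.001,0],[0,0,0.08]],[[0.027,0.003,0],[0,0,0.156]],[[0.041,0.006,0],[0,0,0.229]],[[0.054,0.01,0],[0,0,0.298]],[[0.066,0.015,0],[0,0,0.363]],[[0.078,0.02,0],[0,0,0.422]],[[0.089,0.025,0],[0,0,0.477]],[[0.099,0.03,0],[0,0,0.527]],[[0.109,0.035,0],[0,0,0.571]],[[0.117,0.04,0],[0,0,0.61]]])

```text
time: 21.52
tool_pos: [0.5476, 0.0442, 0.1207]
tcp_rot: [-1.569, 0.081, -0.082]
wrist_force: [0.1, -0.2, -3.7]
width: 0.195
```

>>> play_rows(motion=[[[0.007,0.004,0],[0,0,0.033]],[[0.013,0.008,0],[0,0,0.061]],[[0.018,0.012,0],[0,0,0.084]],[[0.021,0.014,0],[0,0,0.102]],[[0.024,0.016,0],[0,0,0.116]],[[0.026,0.018,0],[0,0,0.125]],[[0.028,0.019,0],[0,0,0.131]],[[0.028,0.019,0],[0,0,0.135]],[[0.029,0.019,0],[0,0,0.136]],[[0.029,0.019,0],[0,0,0.136]]])

```text
time: 22.78
tool_pos: [0.5589, 0.0517, 0.1207]
tcp_rot: [-1.571, -0.001, 0.001]
wrist_force: [-0.6, -0.7, -3.6]
width: 0.198
```

```bash
python3 - <<'E'
from h import *
s,p,d,T=wrist("w12");show(); print(s["q"].round(2)); np.savez("w12.npz",T=T,d=d)
marks("wrist",["pan","lip","grip","collar_mid","middle","plate","tomato"],T)
p,d=cams.read_camera("scene");cv2.imwrite("pics/scene2.png",p[:,:,::-1])
marks("scene",["pan","lip","grip","middle","plate"])
p,d=cams.read_camera("top");cv2.imwrite("pics/top2.png",p[150:360,160:480,::-1].repeat(2,0).repeat(2,1))
marks("top",["pan","lip","grip","middle","plate"])
E
```

```text
22.825 [0.5589 0.0517 0.1207] [ 0.62 -0.25 -2.56] [-0.359 -0.001 -0.009] 0.196 yaw 0.05
[0.05 0.15 1.96 0.   1.04 0.05]
grip 0.75 [0.5606 0.0449 0.1364]
plate 0.77 [0.4215 0.195  0.0016]
pan 0.81 [0.558  0.189  0.0971]
lip 0.95 [0.4753 0.1905 0.1351]
lip 0.23 [ 0.6186  0.0501 -0.0036]
grip 0.84 [0.5582 0.0403 0.138 ]
grip 0.73 [0.5599 0.0995 0.1551]
middle 0.62 [0.5547 0.1913 0.1247]
middle 0.49 [0.5607 0.1002 0.1548]
plate 0.72 [0.4269 0.192  0.    ]
plate 0.69 [0.5571 0.1878 0.0965]
pan 0.67 [0.5589 0.1963 0.0988]
lip 0.81 [0.4809 0.1948 0.1383]
grip 0.65 [0.5593 0.0466 0.1387]
middle 0.6 [0.5546 0.194  0.128 ]
```

View pics/w12.png

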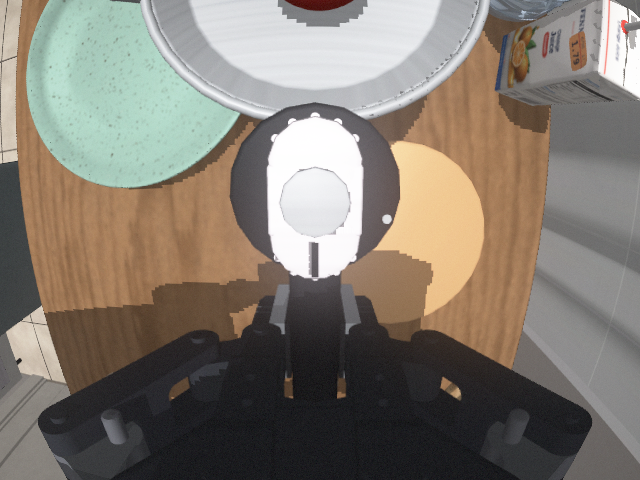

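View pics/scene2.png

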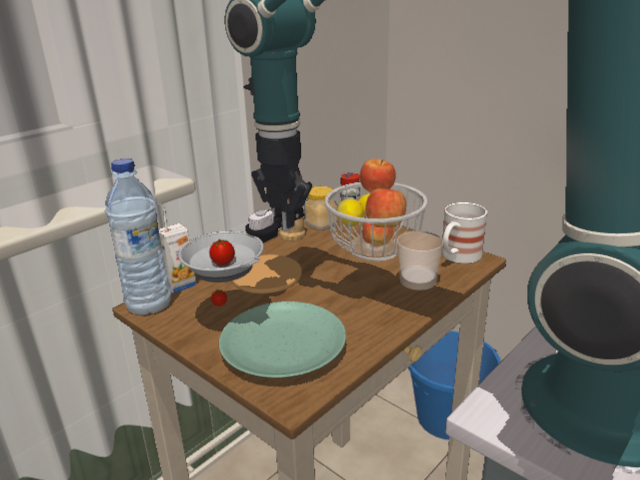

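View pics/top2.png

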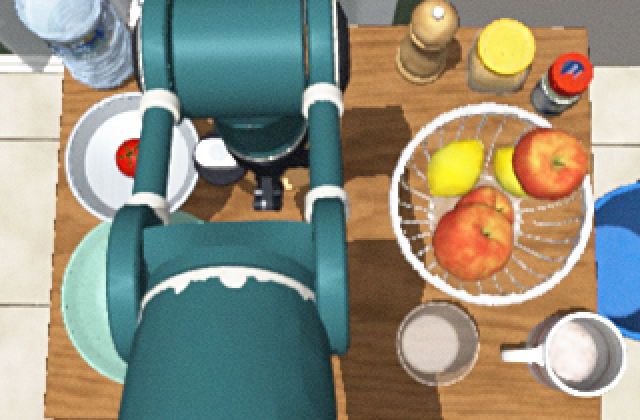

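>>> play_rows(motion=[[[0,0,0],[0,0,0]],[[0,0,0],[0,0,0]],[[0,0,0],[0,0,0]],[[0,0,0],[0,0,0]],[[0,0,0],[0,0,0]],[[0,0,0],[0,0,0]],[[0,0,0],[0,0,0]],[[0,0,0],[0,0,0]]])

```text
time: 24.78
tool_pos: [0.5589, 0.0517, 0.1207]
tcp_rot: [-1.571, -0.001, 0.001]
wrist_force: [-0.0, 0.4, -3.7]
width: 0.193
```

```bash
python3 - <<'E'
from h import *
show()
p,d=cams.read_camera("scene"); c=cams.calibration("scene")
v,u=np.mgrid[:480,:640]; P=np.stack([(u-c["mtx"][0,2])/c["mtx"][0,0]*d,(v-c["mtx"][1,2])/c["mtx"][1,1]*d,d],-1); W=(P-c["t"])@c["R"]
r=np.hypot(W[...,0]-.5585,W[...,1]-.1918)
# floor ring (cone): fit plane z - r*tan12
m=(d>0)&(r<.045)&(r>.02)&(abs(W[...,2]-.114)<.02); m&=~((p[...,0]>100)&(p[...,1]<80))
A=np.c_[W[m][:,:2]-[.5585,.1918],r[m],np.ones(m.sum())]; k=np.linalg.lstsq(A,W[m][:,2],rcond=None)[0]; print(m.sum(),"floor tilt deg",np.degrees(k[:2]).round(2),k[2:])
m=(d>0)&(abs(r-.067)<.004)&(W[...,2]>.125)&(W[...,2]<.145)
A=np.c_[W[m][:,:2]-[.5585,.1918],np.ones(m.sum())]; k=np.linalg.lstsq(A,W[m][:,2],rcond=None)[0]; print(m.sum(),"rim tilt",np.degrees(k[:2]).round(2),k[2])
m=(p[...,0]>90)&(p[...,1]<60)&(r<.06)&(W[...,2]>.1)&(d>0); X=W[m]
s=np.linalg.lstsq(np.c_[2*X,np.ones(len(X))],(X**2).sum(1),rcond=None)[0]; print("tomato",s[:3],np.sqrt(s[3]+(s[:3]**2).sum()))
marks("scene",["tomato","lip","pan"])
cv2.imwrite("pics/c7.png",cv2.resize(p[205:305,170:320,::-1],None,fx=5,fy=5,interpolation=cv2.INTER_CUBIC))
E
```

```text
24.775 [0.5589 0.0517 0.1207] [-0.    0.42 -3.69] [-0.43   0.046  0.044] 0.193 yaw 0.06
486 floor tilt deg [ 4.3  -3.28] [-0.0416552   0.11188878]
594 rim tilt [-0.39 -2.38] 0.13270101814980356
tomato [0.55875789 0.19332035 0.12648059] 0.019222295927937658
tomato 0.56 [0.5588 0.1912 0.1272]
tomato 0.5 [0.5988 0.1744 0.0161]
lip 0.24 [ 0.7045 -0.1055  0.001 ]
pan 0.61 [0.5564 0.1905 0.0969]
```

View pics/c7.png

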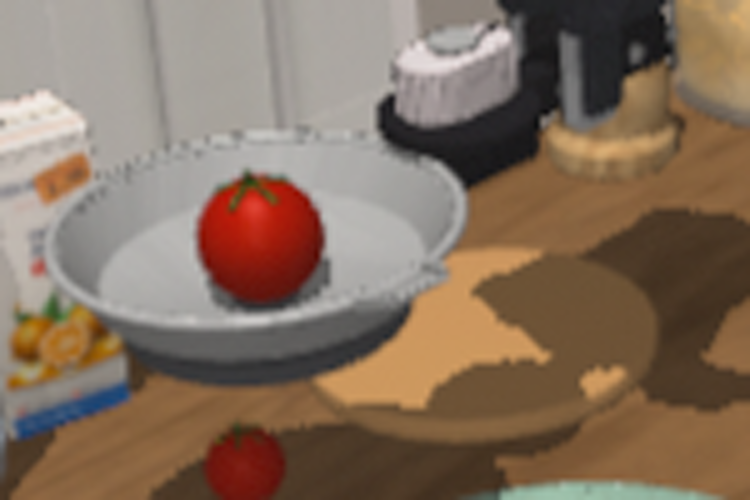

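```bash
python3 - <<'E'
from h import *
c=cams.calibration("scene")
v,u=np.mgrid[:480,:640]
def rim(d,C,z,ex):
    P=np.stack([(u-c["mtx"][0,2])/c["mtx"][0,0]*d,(v-c["mtx"][1,2])/c["mtx"][1,1]*d,d],-1); W=(P-c["t"])@c["R"]
    q=W[...,:2]-C; r=np.hypot(q[...,0],q[...,1]); m=(d>0)&(abs(r-.065)<.006)&(abs(W[...,2]-z)<.012)
    a=np.arctan2(q[...,1],q[...,0])
    out=[]
    for k in range(12):
        lo=-np.pi+k*np.pi/6; mm=m&(a>=lo)&(a<lo+np.pi/6)
        if mm.sum()>5: out.append((int(np.degrees(lo)+15),round(float(np.percentile(W[mm][:,2],90)-z)*1000,1)))
    print(out)
    t=np.array(out); th=np.radians(t[:,0]); k=np.linalg.lstsq(np.c_[np.cos(th)*67,np.sin(th)*67,np.ones(len(th))],t[:,1],rcond=None)[0]; print("tilt",np.degrees(k[:2]),k[2])
rim(np.load("scene_d.npy"),[.6193,.0434],.044,0)
p,d=cams.read_camera("scene"); rim(d,[.5585,.1918],.134,0)
# wrist
f=np.load("w12.npz");T=f["T"];dw=f["d"]
r=ray(u,v); W=(r/r[...,2:]*dw[...,None])@T[:3,:3].T+T[:3,3]
f=np.load("w8.npz");T8=f["T"];W8=(r/r[...,2:]*f["d"][...,None])@T8[:3,:3].T+T8[:3,3]
def plane(W,m,n):
    X=W[m]; q=X-np.median(X,0); 
    for _ in range(3):
        k=np.linalg.lstsq(np.c_[q[:,:2],np.ones(len(q))],q[:,2],rcond=None)[0]; e=q[:,2]-np.c_[q[:,:2],np.ones(len(q))]@k; q=q[abs(e)<2.5*e.std()+1e-6]
    print(n,len(q),"slope deg x,y",np.degrees(k[:2]).round(2),"z",np.median(X,0).round(4),e.std())
g=lambda W,z,C,rr:(abs(W[...,2]-z)<.006)&(np.hypot(W[...,0]-C[0],W[...,1]-C[1])<rr)
plane(W,g(W,.144,(.5585,.102),.029),"disc now"); plane(W,g(W,.166,(.5585,.102),.02),"collar now")
plane(W8,g(W8,.054,(.534,.0672),.029),"disc trivet"); plane(W8,g(W8,.076,(.534,.0672),.02),"collar trivet")
show()
E
```

```text
[(-135, 2.1), (-105, 1.9), (-75, 1.0), (-45, 1.2), (-14, 0.9), (15, 0.8), (44, 1.7), (74, 1.6), (105, 1.3), (135, 1.4)]
tilt [-0.36549783 -0.02458159] 1.473995617684212
[(-165, 0.3), (-135, 0.1), (-105, 8.1), (-75, 7.9), (-45, -0.6), (-14, -0.6), (15, -1.4), (44, -0.7), (74, -0.9), (105, -0.9), (135, -0.7), (164, -0.3)]
tilt [-0.35388099 -2.60561755] 0.8638623652649661
disc now 8622 slope deg x,y [ 0.01 -0.57] z [0.5603 0.1063 0.1429] 0.000605555741080417
collar now 12155 slope deg x,y [-0.14 -0.  ] z [0.558  0.1039 0.1653] 0.0017511789479424176
disc trivet 2530 slope deg x,y [-0.03 -0.06] z [0.5346 0.063  0.0542] 0.0006990585145687503
collar trivet 2270 slope deg x,y [-0.73  0.2 ] z [0.5342 0.0672 0.0766] 0.0017576650644890639
25.025 [0.5589 0.0517 0.1207] [-0.06  0.36 -3.24] [-0.406  0.037 -0.03 ] 0.192 yaw 0.06
```

>>> play_rows(motion=[[[0,0,0],[0.003,0,0]],[[0,0,0],[0.006,0,0]],[[0,0,0],[0.009,0,0]],[[0,0,0],[0.011,0,0]],[[0,0,0],[0.011,0,0]],[[0,0,0],[0.011,0,0]],[[0,0,0],[0.011,0,0]],[[0,0,0],[0.011,0,0]],[[0,0,0],[0.011,0,0]],[[0,0,0],[0.011,0,0]]])

```text
time: 26.28
tool_pos: [0.5589, 0.0517, 0.1207]
tcp_rot: [-1.562, -0.001, 0.001]
wrist_force: [0.1, 0.2, -4.2]
width: 0.191
```

```bash
python3 - <<'E'
from h import *
show(); s,p,d,T=wrist("w13"); u,v=np.meshgrid(range(640),range(480)); r=ray(u,v); W=(r/r[...,2:]*d[...,None])@T[:3,:3].T+T[:3,3]
m=(abs(W[...,2]-.144)<.006)&(np.hypot(W[...,0]-.5585,W[...,1]-.102)<.029); q=W[m]; k=np.linalg.lstsq(np.c_[q[:,:2],np.ones(len(q))],q[:,2],rcond=None)[0]; print(np.degrees(k[:2]),np.median(q,0))
cams.read_camera("scene"); marks("scene",["tomato","pan","plate","lip"])
print(bot.finish_job())
E
```

```text
26.275 [0.5589 0.0517 0.1207] [ 0.14  0.17 -4.23] [-0.441  0.037  0.03 ] 0.191 yaw 0.06
[-0.02719121 -0.92291866] [0.55995619 0.10636342 0.14337336]
tomato 0.67 [0.6009 0.1741 0.0152]
tomato 0.58 [0.5609 0.1938 0.1268]
pan 0.6 [0.5612 0.1898 0.0974]
plate 0.73 [ 0.4295  0.1902 -0.0022]
lip 0.77 [0.4781 0.1918 0.1308]
lip 0.6 [0.7187 0.1836 0.0064]
the job is handed in; nothing more can be done
None
```

The job is handed in at 26.4 s, with the arm still holding the pan by its handle. The report gave no verdict.

- **Collar:** I turned it clockwise to its stop while the pan stood on the trivet. The pan began to follow slightly at the end. A close picture then showed the collar and its pointer in line with the handle.
- **Lift and turn:** I gripped the handle at 90 N, lifted straight up, and turned the pan slowly until the handle pointed to the robot's right.
- **Position:** The pan centre is at about (0.56, 0.19). Its underside is about 0.10 m above the table. The lip is at about (0.48, 0.19), over the far part of the plate, in line with the plate's middle at (0.426, 0.192).
- **Tomato:** It lies within about 3 mm of the pan's middle, and the gripper never touched it.
- **Plate and surroundings:** The plate measures the same as at the start, within the error of the measurements. I saw nothing else moved in the pictures.

**Disagreement on level:** Before the last move, the clip disc's slope read 0.57° low on the side away from the handle. I tilted the tool about 0.5° to correct it. The disc then read 0.92° low, although its measured height had risen by about 0.5 mm, as it should. That puts the reading's error at about 1°, so the pan is level to roughly that.

The rim fit also gave about 2.5° low on that side, but the clip disc had distorted it. Leaving the disc points out, I put it at about 0.5° by eye. I did not rerun the fit.

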